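Clamp the flow-cell cassette with the inner fine-feed knob

ROBOT

A 6-joint arm with a two-finger parallel gripper is mounted at the origin on the work surface. World frame = base frame: x ahead of the robot, y to its left, z up, the work surface at z = 0. Lengths are in m, angles in rad, forces in N, time in s.
With the tool pointing down it reaches from about 0.375 to 0.9 m from the base axis. Payload 3.1 kg.
Tool frame: the origin (TCP) lies at the very end of the fingers, on their centre line; the grasp point (between the pads) lies 19 mm behind it (manip.tcp_to_grasp is the distance from the TCP to the grasp point, in m); z points along the fingers, y is the line along which they close (so a half turn about z gives the same grasp; the last joint's range is limited). The gripper opens to 85 mm and grips with 20 to 120 N. Pads are 22 mm wide; open, the fingers measure 114 mm over their backs; the gripper's body (76 mm by 85 mm) begins 54 mm behind the grasp point. The pads swing forward as they close: fully open they stand 13 mm farther back than shut.
Start: joints at [-1.411, 0.527, 1.433, -0, 1.181, -0.178], TCP at [0.208, -0.589, 0.231] pointing down, gripper open.
Joint ranges: [-3.08, 3.08], [-0.75, 2.2], [0.22, 2.44], [-1.43, 4.57], [0, 2.65], [-2.85, 2.85]. Speed limits (rad/s): [2.79, 2.79, 3.14, 3.14, 3.14, 3.14].

INTERFACE

Orientations are given as a unit quaternion [x, y, z, w].
In Python, from station import manip gives the robot as it stands. The module is installed in compiled form; this text tells all that it offers.
- The arm moves only by the tool step_arm, never from a script. Its argument "commands" is one flat list of numbers, 6 for each row, row after row: the shift along the tool's x, y, z in m, then the turn, a rotation vector about the tool's x, y, z in degrees. A call has exactly 10 rows; each row is the pose to reach, as a shift and turn from the pose commanded when the call began, along the tool's axes at that moment; what a row does not reach only later rows make up. A row lasts 1/10 s, in which the tool goes at most 50 mm and 8.59 degrees, less where a joint would pass 70% of its speed; a pose out of reach is approached as far as the arm can. A call with a gripper value outside its range is refused whole. "jaw" is the opening in per cent of the stroke, from 0 (shut) to 100 (fully open), set as the call begins (left out, the last holds). The fingers move at their own pace and stop on an object; "grip_force" is the grip in N (left out, the last holds). Time passes only in rows, so rows that repeat a pose let the fingers close, or fill a call up. It gives the time, the measured TCP pose, the force, the opening and the grip force at its end, in the units of the state.
- manip.sense(): the state, without advancing time (a new reading comes with each control period).
- manip.snapshot(name): name is "scene" or "top" or "wrist"; returns a dict with "pixels" (400x640x3 uint8, blue, green, red), "fx", "fy", "cx", "cy" (pixels), "k1" (the pictures are not rectified: a ray, as slopes to the right and down, at radius r is drawn at 1 + k1 r^2 times it, then the intrinsics apply), "R" (3x3) and "t" (3): a world point X has camera coordinates R X + t; the wrist camera has in their place "mount" (4x4, takes a point from camera to tool coordinates, whose origin is the TCP and whose axes are the flange's). Camera axes: x right, y down, z forward; pixel columns grow to the right and rows downward; lengths in m; the calibration is good to about 2 mm. A picture is of the moment at which its call begins: read the wrist's pose just before it. There is no depth.
- manip.sign_off(): hands the job in; it is judged then, once.
The state is a dict: "t": time; "q": joint angles; "qd": joint speeds; "tau": joint torques, N m; "tcp_pos": TCP position; "tool_rot": TCP orientation; "force": force on the tool from outside, world axes, zero at the start; "ft_torque": the same for the moment, N m; "finger_gap": opening from 0.0 (shut) to 1.0 (fully open); "gripper_force": force on a finger pad.
Only numpy, scipy, OpenCV 4.12 (cv2) and the standard library are available. Lean on these libraries where they do the work, as an engineer would, in place of code of your own. Each camera call takes 0.05 s, during which the arm holds its last target. There are 200 camera calls.

TASK

Push the flow-cell cassette that is half inserted in the press fully home against its back stop. Then turn only the inner knob on top of the press clockwise (seen from above) until you feel the clamping foot meet the cassette, and about 20 degrees further, so that it is held snugly but not crushed; the outer ring must not turn. Let go of everything and leave the other things on the bench where they are.

Things in the scene. Friction and masses are not known exactly. Their poses are not given: they have to be found in the camera images.
- press: Small bench press, fixed. Origin on the table exactly under the vertical axis of its two knobs; z up, x from its open mouth (roughly facing the robot) to its back. Grey base plate, top 12 mm high, x = -130 to +65 mm, y = +-50 mm. Guide rails: inner faces at y = +-22 mm, x = -62 to +38 mm, 19 mm high. Back stop face at x = +25 mm. A column (x = 37 to 63 mm) carries the head.
- home (a point): Point fixed in the press on the base plate (12 mm high), at x = -30 mm in the press's frame, same axes: the cassette's origin lies here when the cassette is fully home, its front end touching the back stop.
- head: White head of the press, fixed to it, same origin and axes as the press: a block at x = -35 to +63 mm, y = +-40 mm, z = 50 to 100 mm; the two knobs stand on its top and the clamping foot comes out of its underside.
- foot_axis (a point): Point fixed at the middle of the head's underside, on the knob axis, 50 mm high. The clamping foot, a rubber disc 18 mm across, hangs below it. The foot's own height is not measured: at the start it is anywhere from 2 to 18 mm above the cassette's top. The foot is sprung: on meeting the cassette it presses with 6 N at once, then 3 N more per mm, so 16 N after 20 degrees.
- coarse_rim (a point): A point on the top edge of the outer ring (coarse feed), 31 mm from the axis: black knurled disc 62 mm across, 18 mm high, top 120 to 136 mm above the table by its setting (14 mm per rad), concentric with the inner knob. It may not be turned (up to 3 mm at the rim is tolerated). Friction of 0.50 N m holds it; the inner knob turns inside it: more torque than that, or over 30 N up or down, moves the ring too.
- fine_bar (a point): The inner knob (fine feed): aluminium bar grip 34 mm long, 14 mm wide, 25 mm high, on a thin disc 32 mm across. Point: on the axis, centre of the bar's flat top, which is 29 mm above the ring's top and 149 to 165 mm above the table; the bar's flanks end 4 mm above the ring. x runs along the bar (at the start within 1 rad of the press's x), z up. Clockwise from above lowers the foot.
- fine_base (a point): Point on the inner knob's axis, 28 mm below its top. Its feel: the foot goes down 10 mm per rad clockwise; it needs 0.5 to 2.2 rad in all, in one or two grasps. Dry friction is 0.25 N m (either way when at rest, so it stays where left). The clamped foot pushes back counter-clockwise with 0.010 N m per newton: the signed torque shifts 0.06 N m when the foot meets the cassette, then 0.30 N m per rad.
- cassette: Flow-cell cassette in the press: loose grey plastic slab 110 x 40 x 10 mm, about 90 g, flat on the base plate between the rails (2 mm play each side). Origin at the centre of its underside, x along its length towards the back stop. At its outer end (x = -55 to -47 mm) an upright tab 8 mm thick, 30 mm wide, top 32 mm above the underside. At the start it is 20 to 35 mm short of home.
- spare: A spare cassette of the same shape lying on the table to the left (+y) of the press, loose; origin at the centre of its underside. Leave it alone.
- driver: A screwdriver 160 mm long lying on the table to the right (-y) of the press, loose. Leave it alone.
- sheath: A closed white bottle, 60 mm across, 130 mm tall, loose on the table to the robot's left; origin at the centre of its underside. Leave it alone.
There are look-alikes about, which are no part of the job. Leave any red or yellow look-alike of the cassette alone.

How it is judged:
By the outcome, as a careful person would: the job done as asked, in the order asked, and still so for the second after the job is handed in, with the robot touching nothing.
It also fails if it takes over 58 s, if anything falls off the work surface, if the arm or the gripper's body presses on something with over 40 N, if the wrist force passes 120 N, or if a joint passes its speed limit or range.

## Working session

There is one attempt and no reset: what is moved stays moved. The work goes in short steps, Python scripts to look and compute and a tool call to move; the robot and the scene stay as the last step left them, time stands still between calls to the robot, and variables do not carry over. Pictures are saved under pics/ and viewed, at most 10 in all, crops included, and the job is handed in when it is done.

Besides the shell and the picture viewer there is one more tool, called after "Call:" in YAML: its name, and indented under it one key for each argument. step_arm: Moves the arm, as the interface text tells. Its arguments: {"type":"object","properties":{"commands":{"type":"array","items":{"type":"number"}},"jaw":{"type":"number"},"grip_force":{"type":"number"}},"required":["commands"]}

```bash
mkdir -p pics
cat > h.py <<'E'
import numpy as np, cv2
from station import manip
from scipy.spatial.transform import Rotation as Ro
def shot(n):
    s=manip.sense(); d=manip.snapshot(n)
    if n=="wrist":
        T=np.eye(4); T[:3,:3]=Ro.from_quat(s["tool_rot"]).as_matrix(); T[:3,3]=s["tcp_pos"]
        W=T@np.array(d["mount"]); d["R"]=W[:3,:3].T; d["t"]=-W[:3,:3].T@W[:3,3]
    d["R"]=np.array(d["R"]); d["t"]=np.array(d["t"]); return d
def K(d): return np.array([[d["fx"],0,d["cx"]],[0,d["fy"],d["cy"]],[0,0,1.]])
def D(d): return np.array([d["k1"],0,0,0,0.])
def ray(d,p):
    u=cv2.undistortPoints(np.array(p,float).reshape(-1,1,2),K(d),D(d)).reshape(-1,2)
    v=np.c_[u,np.ones(len(u))]@d["R"]; return -d["R"].T@d["t"],v
def onz(d,p,z):
    c,v=ray(d,p); return c+v*((z-c[2])/v[:,2])[:,None]
def proj(d,X):
    return cv2.projectPoints(np.array(X,float).reshape(-1,1,3),cv2.Rodrigues(d["R"])[0],d["t"],K(d),D(d))[0].reshape(-1,2)
E
python3 - <<'E'
from h import *
import pickle
for n in("scene","top","wrist"):
    d=shot(n); pickle.dump(d,open(n+".pkl","wb")); cv2.imwrite(f"pics/{n}0.png",d["pixels"]); print(n,-d["R"].T@d["t"],d["R"][2],d["fx"])
s=manip.sense();print(s["tool_rot"],s["t"])
E
```

```text
scene [1.11549483 0.76240534 0.73896062] [-0.52142424 -0.6232885  -0.58277629] 388.6855191675093
top [0.35884257 0.13389509 1.02048465] [ 0.19779441  0.00391942 -0.98023569] 409.3658201072499
wrist [ 0.28604771 -0.56192428  0.37317465] [-0.30476076 -0.10610209 -0.94650051] 302.3600881944901
[ 9.85682713e-01  1.68608692e-01 -2.03234459e-06 -8.35258694e-04] 0.15
```

View pics/scene0.png

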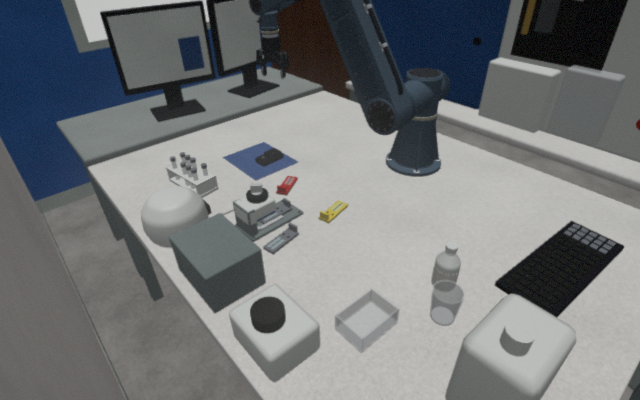

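View pics/top0.png

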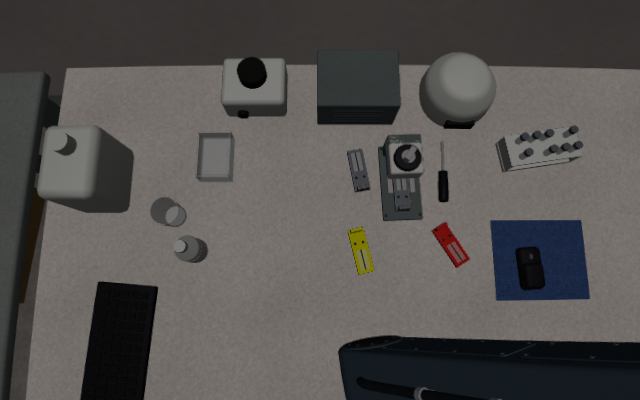

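The top view shows the press: base plate about (400,183), head (405,157), black ring (407,157), and cassette tab (402,200). Things that could be taken for the cassette are the grey spare (358,170), yellow (360,250) and red (450,244). The one I want is the grey slab inside the press at (402,192). The driver is at (443,172).

Run:
```python
from h import *
import pickle
d=pickle.load(open("top.pkl","rb")); im=d["pixels"]
c=cv2.resize(im[125:225,340:460],None,fx=5,fy=5,interpolation=cv2.INTER_CUBIC)
c=cv2.convertScaleAbs(c,alpha=1.6)
cv2.imwrite("pics/topcrop.png",c)
print(onz(d,[[407,157],[405,184]],0.146).round(3),onz(d,[[382,219],[422,219]],0.012).round(3))
```

```text
[[ 0.64  -0.063  0.146]
 [ 0.578 -0.055  0.146]] [[ 0.521 -0.023  0.012]
 [ 0.521 -0.123  0.012]]
```

View pics/topcrop.png

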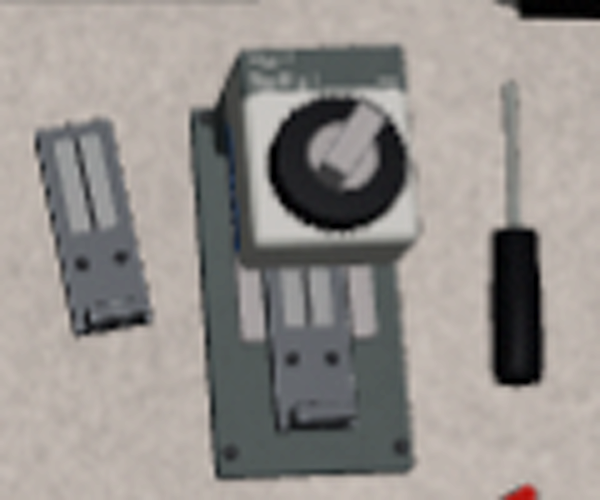

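The crop shows the grey cassette in the press with its tab at crop (322,413). The base plate corners are near (217,478), (411,470) and (190,108). The ring centre is at (340,163), and the bar points up-right, from (335,172) to (370,112).

Run:
```python
from h import *
import pickle
d=pickle.load(open("top.pkl","rb"))
f=lambda *p:[[340+a/5-.4,125+b/5-.4] for a,b in p]
P=onz(d,f((217,478),(411,470),(190,108)),.012);print(P.round(4))
fx=P[2]-P[0];fx/=np.linalg.norm(fx); e=P[1]-P[0]; w=np.linalg.norm(e); yaw2=np.arctan2(fx[1],fx[0]); yaw3=np.arctan2(e[0],-e[1])
print("yaw",yaw2,yaw3,"width",w,"len",np.linalg.norm(P[2]-P[0]))
y=(yaw2+yaw3)/2
o=(P[0]+P[1])/2+.13*np.array([np.cos(y),np.sin(y),0]);print("origin",o)
for z in(.12,.128,.136):print(z,onz(d,f((340,163)),z).round(4))
T=onz(d,f((290,412),(354,410)),.044);print("tab top (inner/outer?)",T.round(4))
B=onz(d,f((337,178),(372,108)),.155);print("bar",np.arctan2(*(B[1]-B[0])[[1,0]]))
M=(T[0]+T[1])/2-o;print("tab in press",M[0]*np.cos(y)+M[1]*np.sin(y),-M[0]*np.sin(y)+M[1]*np.cos(y))
s=manip.sense();print(Ro.from_quat(s["tool_rot"]).as_matrix().round(3))
```

```text
[[ 0.518  -0.0254  0.012 ]
 [ 0.522  -0.1228  0.012 ]
 [ 0.7119 -0.0176  0.012 ]]
yaw 0.04028544140607219 0.040389836322052244 width 0.09754601683294077 len 0.19398385085414133
origin [ 0.64988766 -0.06886431  0.012     ]
0.12 [[ 0.6476 -0.0698  0.12  ]]
0.128 [[ 0.645 -0.068  0.128]]
0.136 [[ 0.6424 -0.0661  0.136 ]]
tab top (inner/outer?) [[ 0.5454 -0.0569  0.044 ]
 [ 0.5464 -0.0882  0.044 ]]
bar -0.48482273080755445
tab in press -0.10405232981124277 0.00048625550931003956
[[ 0.943  0.332 -0.   ]
 [ 0.332 -0.943  0.002]
 [ 0.    -0.002 -1.   ]]
```

```bash
cat >> h.py <<'E'
O=np.array([.6490,-.0685,0]); Y=.0404
def pw(x,y,z): return O+[x*np.cos(Y)-y*np.sin(Y),x*np.sin(Y)+y*np.cos(Y),z]
def rel(p,h):
    "shift along tool axes and rotvec deg to reach p with tool down, tool x at heading h (deg, world)"
    s=manip.sense(); R=Ro.from_quat(s["tool_rot"]).as_matrix(); a=np.radians(h)
    G=np.array([[np.cos(a),np.sin(a),0],[np.sin(a),-np.cos(a),0],[0,0,-1]])
    print("rel",(R.T@(np.array(p)-s["tcp_pos"])).round(4),Ro.from_matrix(R.T@G).as_rotvec(True).round(2))
def st():
    s=manip.sense(); R=Ro.from_quat(s["tool_rot"]).as_matrix(); p=np.array(s["tcp_pos"])-O
    print("t",s["t"],"press",(p[0]*np.cos(Y)+p[1]*np.sin(Y)).round(4),(-p[0]*np.sin(Y)+p[1]*np.cos(Y)).round(4),p[2].round(4),"head",np.degrees(np.arctan2(R[1,0],R[0,0])).round(2),"F",np.round(s["force"],2),"M",np.round(s["ft_torque"],3),"gap",round(s["finger_gap"],3),"gf",s["gripper_force"],"q6",s["q"][5])
E
python3 - <<'E'
from h import *
st();rel(pw(-.145,0,.15),92.3)
E
```

```text
t 0.15 press -0.462 -0.5022 0.2305 head 19.41 F [0.41 0.51 0.05] M [-0.025  0.039  0.036] gap 1.0 gf 0.0 q6 -0.17850205546292233
rel [ 0.4506 -0.3866  0.0813] [-7.000e-02 -7.000e-02 -7.289e+01]
```

Call:
step_arm:
  commands: [0.045, -0.039, 0.008, 0, 0, -7.3, 0.09, -0.077, 0.016, 0, 0, -14.6, 0.135, -0.116, 0.024, 0, 0, -21.9, 0.18, -0.155, 0.032, 0, 0, -29.2, 0.225, -0.193, 0.04, 0, 0, -36.4, 0.27, -0.232, 0.049, 0, 0, -43.7, 0.315, -0.271, 0.057, 0, 0, -51, 0.36, -0.309, 0.065, 0, 0, -58.3, 0.405, -0.348, 0.073, 0, 0, -65.6, 0.4506, -0.3866, 0.0813, 0, 0, -72.9]
  jaw: 0

```text
t: 1.15
tcp_pos: [0.4557, -0.1584, 0.1633]
tool_rot: [0.691, 0.723, 0.0, 0.0]
force: [0.3, -1.3, -0.2]
finger_gap: -0.003
gripper_force: 0.0
```

Run:
```python
from h import *
st();rel(pw(-.145,0,.15),92.3);rel(pw(-.145,0,.024),92.3)
```

```text
t 1.15 press -0.1968 -0.082 0.1633 head 92.59 F [ 0.25 -1.33 -0.17] M [0.013 0.047 0.002] gap -0.003 gf 0.0 q6 -0.6119530379825123
rel [0.0817 0.0522 0.0133] [0.01 0.   0.29]
rel [0.0817 0.0522 0.1393] [0.01 0.   0.29]
```

Call:
step_arm:
  commands: [0.03, 0.02, 0.005, 0, 0, 0.3, 0.06, 0.04, 0.01, 0, 0, 0.3, 0.0817, 0.052, 0.02, 0, 0, 0.3, 0.0817, 0.052, 0.05, 0, 0, 0.3, 0.0817, 0.052, 0.08, 0, 0, 0.3, 0.0817, 0.052, 0.11, 0, 0, 0.3, 0.0817, 0.052, 0.125, 0, 0, 0.3, 0.0817, 0.052, 0.135, 0, 0, 0.3, 0.0817, 0.052, 0.1393, 0, 0, 0.3, 0.0817, 0.052, 0.1393, 0, 0, 0.3]

```text
t: 2.15
tcp_pos: [0.5037, -0.0765, 0.0241]
tool_rot: [0.695, 0.719, -0.0, -0.0]
force: [-0.5, 0.5, -0.0]
finger_gap: 0.004
gripper_force: 0.0
```

Run:
```python
from h import *
st();rel(pw(-.145,0,.024),92.3);rel(pw(-.110,0,.024),92.3)
d=shot("top");c=cv2.resize(d["pixels"][125:245,340:460],None,fx=4,fy=4,interpolation=cv2.INTER_CUBIC)
d2=shot("scene");e=cv2.resize(d2["pixels"][160:260,220:310],None,fx=4.8,fy=4.8,interpolation=cv2.INTER_CUBIC)[:480]
cv2.imwrite("pics/a.png",np.hstack([cv2.convertScaleAbs(c[:,:370],alpha=1.6),e[:,:430]]))
```

```text
t 2.15 press -0.1455 -0.0021 0.0241 head 92.0 F [-0.53  0.47 -0.02] M [ 0.046 -0.04   0.028] gap 0.004 gf 0.0 q6 -0.4053851888252866
rel [0.0021 0.0005 0.0001] [-0.01 -0.01 -0.3 ]
rel [0.0023 0.0355 0.    ] [-0.01 -0.01 -0.3 ]
```

View pics/a.png

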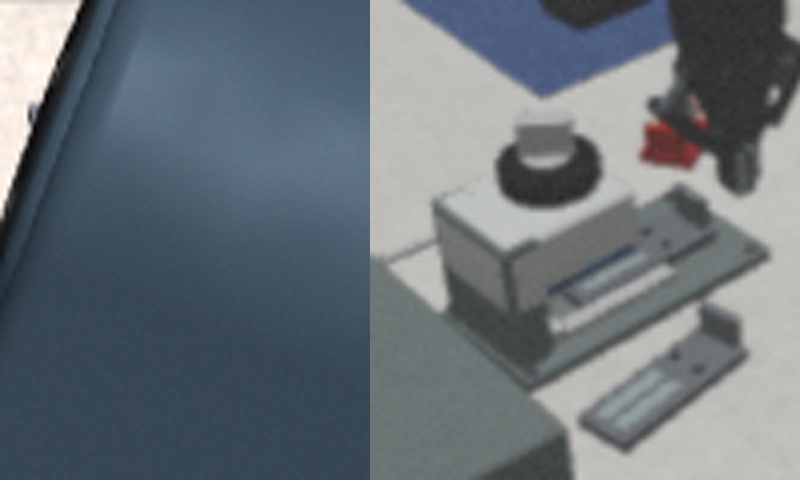

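The right half (scene crop) shows the shut fingers at (740,170), just outside the tab at (690,205). The way is clear, so I'll push along tool +y.

Call:
step_arm:
  commands: [0.002, 0.004, 0, 0, 0, -0.3, 0.002, 0.008, 0, 0, 0, -0.3, 0.002, 0.012, 0, 0, 0, -0.3, 0.002, 0.016, 0, 0, 0, -0.3, 0.002, 0.02, 0, 0, 0, -0.3, 0.002, 0.024, 0, 0, 0, -0.3, 0.002, 0.028, 0, 0, 0, -0.3, 0.002, 0.031, 0, 0, 0, -0.3, 0.002, 0.034, 0, 0, 0, -0.3, 0.002, 0.036, 0, 0, 0, -0.3]

```text
t: 3.25
tcp_pos: [0.5398, -0.0732, 0.0241]
tool_rot: [0.693, 0.721, 0.0, 0.0]
force: [-1.0, -0.5, -0.7]
finger_gap: 0.003
gripper_force: 0.3
```

Call:
step_arm:
  commands: [0, 0.001, 0, 0, 0, 0, 0, 0.002, 0, 0, 0, 0, 0, 0.003, 0, 0, 0, 0, 0, 0.004, 0, 0, 0, 0, 0, 0.005, 0, 0, 0, 0, 0, 0.006, 0, 0, 0, 0, 0, 0.0065, 0, 0, 0, 0, 0, 0.007, 0, 0, 0, 0, 0, 0.0075, 0, 0, 0, 0, 0, 0.008, 0, 0, 0, 0]

```text
t: 4.25
tcp_pos: [0.5475, -0.0728, 0.0242]
tool_rot: [0.693, 0.721, -0.0, -0.0]
force: [-0.6, 0.1, 0.2]
finger_gap: 0.002
gripper_force: 0.3
```

Run:
```python
from h import *
st()
```

```text
t 4.25 press -0.1016 -0.0002 0.0242 head 92.31 F [-0.56  0.12  0.22] M [ 0.022  0.042 -0.039] gap 0.002 gf 0.25810327380895615 q6 -0.3748618146109161
```

Call:
step_arm:
  commands: [0, 0.0005, 0, 0, 0, 0, 0, 0.001, 0, 0, 0, 0, 0, 0.0015, 0, 0, 0, 0, 0, 0.002, 0, 0, 0, 0, 0, 0.0025, 0, 0, 0, 0, 0, 0.003, 0, 0, 0, 0, 0, 0.0035, 0, 0, 0, 0, 0, 0.004, 0, 0, 0, 0, 0, 0.0045, 0, 0, 0, 0, 0, 0.005, 0, 0, 0, 0]

```text
t: 5.25
tcp_pos: [0.5511, -0.0726, 0.0242]
tool_rot: [0.693, 0.721, -0.001, -0.001]
force: [-5.1, -1.6, 2.9]
finger_gap: 0.002
gripper_force: 2.8
```

Call:
step_arm:
  commands: [0, 0.0005, 0, 0, 0, 0, 0, 0.001, 0, 0, 0, 0, 0, 0.0015, 0, 0, 0, 0, 0, 0.0015, 0, 0, 0, 0, 0, 0.0015, 0, 0, 0, 0, 0, 0.0015, 0, 0, 0, 0, 0, 0.0015, 0, 0, 0, 0, 0, 0.0015, 0, 0, 0, 0, 0, 0.0015, 0, 0, 0, 0, 0, 0.0015, 0, 0, 0, 0]

```text
t: 6.25
tcp_pos: [0.5511, -0.0725, 0.0242]
tool_rot: [0.692, 0.721, -0.002, -0.002]
force: [-7.3, -2.7, 4.9]
finger_gap: -0.004
gripper_force: 3.8
```

Call:
step_arm:
  commands: [0, -0.015, 0, 0, 0, 0, 0, -0.03, 0, 0, 0, 0, 0, -0.03, -0.03, 0, 0, 0, 0, -0.03, -0.07, 0, 0, 0, 0, -0.03, -0.11, 0, 0, -5, 0, -0.03, -0.15, 0, 0, -13, 0, -0.02, -0.19, 0, 0, -21, 0, 0, -0.23, 0, 0, -29, 0, 0.03, -0.236, 0, 0, -37, 0, 0.06, -0.236, 0, 0, -45]
  jaw: 100

```text
t: 7.25
tcp_pos: [0.617, -0.0703, 0.2639]
tool_rot: [0.361, 0.932, 0.001, 0.004]
force: [-0.0, 0.2, -0.0]
finger_gap: 0.996
gripper_force: 0.0
```

Run:
```python
from h import *
st();rel(pw(0,0,.26),152)
```

```text
t 7.25 press -0.032 -0.0005 0.2639 head 137.64 F [-0.01  0.19 -0.04] M [ 0.027 -0.014 -0.006] gap 0.996 gf 0.0 q6 -1.125161805877842
rel [-0.0224  0.0229  0.0042] [  0.19   0.46 -14.36]
```

Call:
step_arm:
  commands: [-0.008, 0.008, 0.001, 0, 0, -4, -0.015, 0.015, 0.002, 0, 0, -8, -0.02, 0.02, 0.003, 0, 0, -12, -0.0225, 0.023, 0.004, 0, 0.3, -14.4, -0.0225, 0.023, 0.004, 0, 0.3, -14.4, -0.0225, 0.023, 0.004, 0, 0.3, -14.4, -0.0225, 0.023, 0.004, 0, 0.3, -14.4, -0.0225, 0.023, 0.004, 0, 0.3, -14.4, -0.0225, 0.023, 0.004, 0, 0.3, -14.4, -0.0225, 0.023, 0.004, 0, 0.3, -14.4]

```text
t: 8.25
tcp_pos: [0.646, -0.0685, 0.2564]
tool_rot: [0.244, 0.97, 0.001, -0.002]
force: [-0.9, -1.2, -0.0]
finger_gap: 1.0
gripper_force: 0.0
```

Run:
```python
from h import *
import pickle
st();d=shot("wrist");pickle.dump(d,open("w1.pkl","wb"));cv2.imwrite("pics/w1.png",d["pixels"])
print(proj(d,[pw(0,0,.157),pw(0,0,.128),pw(-.085,0,.044)]))
```

```text
t 8.25 press -0.003 0.0001 0.2564 head 151.7 F [-0.86 -1.16 -0.04] M [ 0.033 -0.002 -0.015] gap 1.0 gf 0.0 q6 -1.3556400328486258
[[321.60211056 201.79674285]
 [321.34470315 191.56297729]
 [282.58870005 107.49397092]]
```

View pics/w1.png

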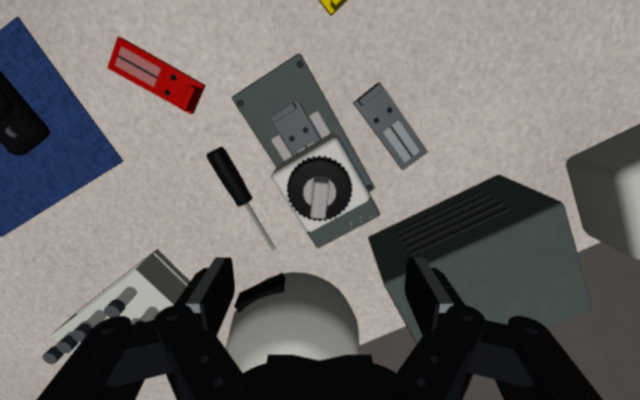

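The wrist view shows the knob at (319,190), with the bar nearly vertical in the picture (bar top around (319,197)), so it lies along tool x. The cassette tab is at (288,107), and the spare and driver have not moved. Next I'll measure the bar and ring with masks.

Run:
```python
from h import *
import pickle
d=pickle.load(open("w1.pkl","rb"));im=d["pixels"]
g=cv2.cvtColor(im,cv2.COLOR_BGR2GRAY)
x0,y0=270,135;c=g[y0:245,x0:370]
m=(c<60).astype(np.uint8);n,l,s,_=cv2.connectedComponentsWithStats(m)
k=1+np.argmax(s[1:,4]);cn=max(cv2.findContours((l==k).astype(np.uint8),0,1)[0],key=cv2.contourArea)
print("ring box",s[k],cv2.fitEllipse(cv2.convexHull(cn)+[x0,y0]))
big=cv2.resize(im[y0:245,x0:370],None,fx=5,fy=5,interpolation=cv2.INTER_CUBIC)
s0=pickle.load(open("scene.pkl","rb"));b2=cv2.resize(s0["pixels"][172:227,230:275],None,fx=10,fy=10,interpolation=cv2.INTER_CUBIC)[:550,:300+150]
o=np.zeros((550,800,3),np.uint8);o[:,:400]=big[:,50:450];o[:,400:]=b2[:,50:450];cv2.imwrite("pics/b.png",o)
```

```text
ring box [  18   22   63   62 2116] ((319.0246276855469, 188.09986877441406), (62.70538330078125, 63.28444290161133), 80.50390625)
```

View pics/b.png

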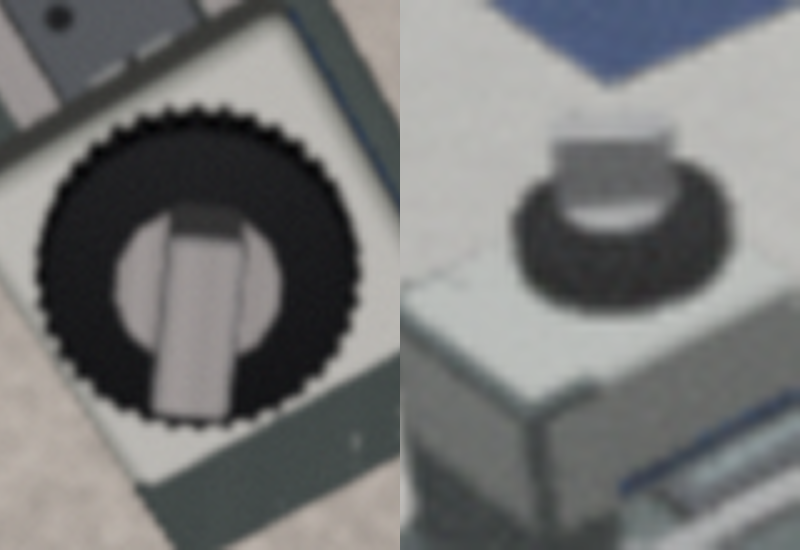

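The left panel (wrist) shows the bar's top corners at (167,237), (242,237), (230,418) and (152,415). The right panel (scene) shows the bar top centred near (613,122).

Run:
```python
from h import *
import pickle
w=pickle.load(open("w1.pkl","rb"));s=pickle.load(open("scene.pkl","rb"))
q=np.array([(167,237),(242,237),(230,418),(152,415)])/5+[279.6,134.6]
c1,v1=ray(w,[q.mean(0)]);c2,v2=ray(s,[(256.0-.2,184.0)]);v1,v2=v1[0],v2[0]
a=np.linalg.lstsq(np.c_[v1,-v2],c2-c1,rcond=None)[0];P1=c1+a[0]*v1;P2=c2+a[1]*v2;print("tri",P1,P2)
print("scene px of axis tops",proj(s,[pw(0,0,z) for z in(.149,.157,.165)]).round(1))
for z in(.149,.157,.165):
    X=onz(w,q,z);e=(X[3]+X[2]-X[0]-X[1])/2;f=(X[1]+X[2]-X[0]-X[3])/2
    Rg=onz(w,[(319.02,188.1),(319.02-31.6,188.1)],z-.029)
    print(z,"ctr",X.mean(0).round(4),"len",np.linalg.norm(e).round(4),"wid",np.linalg.norm(f).round(4),"dir",np.degrees(np.arctan2(e[1],e[0])).round(1),"ringctr",Rg[0].round(4),"R",np.linalg.norm(Rg[1]-Rg[0]).round(4))
```

```text
tri [ 0.64949153 -0.0711257   0.14732537] [ 0.64864595 -0.07038263  0.1469469 ]
scene px of axis tops [[256.  183.7]
 [255.7 181.3]
 [255.3 178.9]]
0.149 ctr [ 0.6493 -0.071   0.149 ] len 0.0334 wid 0.0134 dir -32.4 ringctr [ 0.6471 -0.07    0.12  ] R 0.0305
0.157 ctr [ 0.6468 -0.0697  0.157 ] len 0.0323 wid 0.013 dir -32.4 ringctr [ 0.645  -0.0688  0.128 ] R 0.0296
0.165 ctr [ 0.6444 -0.0684  0.165 ] len 0.0313 wid 0.0126 dir -32.4 ringctr [ 0.6428 -0.0677  0.136 ] R 0.0288
```

Run:
```python
from h import *
rel([.648,-.0705,.126],147.6)
```

```text
rel [-0.0033 -0.0009  0.1303] [ 0.03 -0.29  4.1 ]
```

Call:
step_arm:
  commands: [-0.003, -0.001, 0.03, 0, -0.3, 4.1, -0.003, -0.001, 0.06, 0, -0.3, 4.1, -0.003, -0.001, 0.08, 0, -0.3, 4.1, -0.003, -0.001, 0.095, 0, -0.3, 4.1, -0.003, -0.001, 0.105, 0, -0.3, 4.1, -0.003, -0.001, 0.114, 0, -0.3, 4.1, -0.003, -0.001, 0.12, 0, -0.3, 4.1, -0.003, -0.001, 0.125, 0, -0.3, 4.1, -0.003, -0.001, 0.13, 0, -0.3, 4.1, -0.003, -0.001, 0.13, 0, -0.3, 4.1]

```text
t: 9.3
tcp_pos: [0.6475, -0.0704, 0.1258]
tool_rot: [0.279, 0.96, 0.0, -0.0]
force: [-0.4, -0.2, 0.3]
finger_gap: 1.002
gripper_force: 0.0
```

Run:
```python
from h import *
st();rel([.648,-.0705,.126],147.6)
d=shot("wrist");cv2.imwrite("pics/w2.png",d["pixels"])
```

```text
t 9.3 press -0.0016 -0.0018 0.1258 head 147.61 F [-0.43 -0.2   0.27] M [ 0.018  0.026 -0.047] gap 1.002 gf 0.0 q6 -1.2854691577303239
rel [-0.0005  0.0002 -0.0002] [ 0.02 -0.03  0.01]
```

View pics/w2.png

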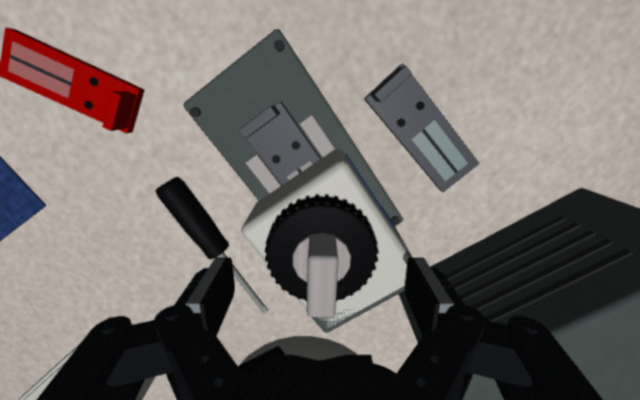

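The bar top is centred at (322,287), between the finger pads at (215,290) and (425,290), and aligned with them. The tab's outer edge runs from (241,130) to (279,103). Next I'll check it against home and close the fingers.

Call:
step_arm:
  commands: [0, 0, 0, 0, 0, 0, 0, 0, 0, 0, 0, 0, 0, 0, 0, 0, 0, 0, 0, 0, 0, 0, 0, 0, 0, 0, 0, 0, 0, 0, 0, 0, 0, 0, 0, 0, 0, 0, 0, 0, 0, 0, 0, 0, 0, 0, 0, 0, 0, 0, 0, 0, 0, 0, 0, 0, 0, 0, 0, 0]
  jaw: 0
  grip_force: 70

```text
t: 10.35
tcp_pos: [0.6482, -0.0699, 0.1266]
tool_rot: [0.279, 0.96, 0.001, 0.001]
force: [1.7, 5.4, 3.0]
finger_gap: 0.152
gripper_force: 68.9
```

Run:
```python
from h import *
st();d=shot("wrist")
T=onz(d,[(241,130),(279,103)],.044);print([np.round([(p-O)[0]*np.cos(Y)+(p-O)[1]*np.sin(Y),-(p-O)[0]*np.sin(Y)+(p-O)[1]*np.cos(Y)],4) for p in T])
for i in range(4): st(); shot("wrist")
```

```text
t 10.35 press -0.0008 -0.0014 0.1266 head 147.59 F [1.7  5.36 3.05] M [ 0.706 -0.231 -0.243] gap 0.152 gf 68.92951726913452 q6 -1.285336770381503
[array([-0.0821, -0.0154]), array([-0.0812,  0.0189])]
t 10.4 press -0.0009 -0.0014 0.1266 head 147.59 F [2.31 5.05 4.13] M [ 0.79  -0.318 -0.227] gap 0.146 gf 68.96198272705078 q6 -1.2853908170988322
t 10.45 press -0.0009 -0.0014 0.1266 head 147.6 F [1.92 4.62 3.77] M [ 0.795 -0.263 -0.256] gap 0.15 gf 68.98243188858032 q6 -1.285407585975632
t 10.5 press -0.0009 -0.0014 0.1266 head 147.59 F [1.47 4.24 3.65] M [ 0.781 -0.313 -0.274] gap 0.148 gf 68.9832615852356 q6 -1.2854261520068861
t 10.55 press -0.0009 -0.0014 0.1266 head 147.59 F [2.05 4.74 4.09] M [ 0.799 -0.274 -0.219] gap 0.146 gf 68.98352980613708 q6 -1.2854077521592469
```

Call:
step_arm:
  commands: [0, 0, 0, 0, 0, 0.6, 0, 0, 0, 0, 0, 1.2, 0, 0, 0, 0, 0, 1.8, 0, 0, 0, 0, 0, 2.4, 0, 0, 0, 0, 0, 3, 0, 0, 0, 0, 0, 3.6, 0, 0, 0, 0, 0, 4.2, 0, 0, 0, 0, 0, 4.8, 0, 0, 0, 0, 0, 5.4, 0, 0, 0, 0, 0, 6]

```text
t: 11.6
tcp_pos: [0.6482, -0.0698, 0.1266]
tool_rot: [0.328, 0.945, 0.001, 0.001]
force: [2.3, 5.0, 4.2]
finger_gap: 0.144
gripper_force: 68.6
```

```bash
cat > r.py <<'E'
from h import *
L=[]
for i in range(5):
    s=manip.sense(); R=Ro.from_quat(s["tool_rot"]).as_matrix()
    L.append([np.degrees(np.arctan2(R[1,0],R[0,0])),s["ft_torque"][2],*s["force"]]); shot("wrist")
print(np.round(L,3)); print("t",s["t"],"mean",np.mean(L,0).round(3),"tau6",s["tau"][5].round(3) if hasattr(s["tau"][5],"round") else s["tau"][5],"gap",s["finger_gap"],"q6",s["q"][5])
E
python3 r.py
```

```text
[[141.705   0.245   2.299   4.992   4.19 ]
 [141.68    0.193   1.963   5.163   3.481]
 [141.704   0.17    1.79    5.487   3.324]
 [141.702   0.158   1.075   4.867   3.351]
 [141.706   0.19    2.184   5.09    4.044]]
t 11.8 mean [141.699   0.191   1.862   5.12    3.678] tau6 0.159 gap 0.1473245724154457 q6 -1.1820562013207199
```

Call:
step_arm:
  commands: [0, 0, 0, 0, 0, 0.8, 0, 0, 0, 0, 0, 1.6, 0, 0, 0, 0, 0, 2.4, 0, 0, 0, 0, 0, 3.2, 0, 0, 0, 0, 0, 4, 0, 0, 0, 0, 0, 4.8, 0, 0, 0, 0, 0, 5.6, 0, 0, 0, 0, 0, 6.4, 0, 0, 0, 0, 0, 7.2, 0, 0, 0, 0, 0, 8]

```text
t: 12.85
tcp_pos: [0.6483, -0.0697, 0.1266]
tool_rot: [0.393, 0.919, 0.001, 0.001]
force: [2.3, 5.1, 3.9]
finger_gap: 0.147
gripper_force: 68.7
```

```bash
python3 r.py
```

```text
[[1.33696e+02 1.89000e-01 2.26600e+00 5.13600e+00 3.87000e+00]
 [1.33668e+02 2.34000e-01 3.15700e+00 6.04000e+00 3.70000e+00]
 [1.33696e+02 1.18000e-01 2.74100e+00 4.92500e+00 3.39900e+00]
 [1.33703e+02 1.43000e-01 2.22900e+00 6.09100e+00 2.90400e+00]
 [1.33701e+02 1.60000e-01 3.19100e+00 6.31600e+00 3.49700e+00]]
t 13.05 mean [133.693   0.169   2.717   5.702   3.474] tau6 0.148 gap 0.15000568256557154 q6 -1.0424151445399434
```

Call:
step_arm:
  commands: [0, 0, 0, 0, 0, 0.8, 0, 0, 0, 0, 0, 1.6, 0, 0, 0, 0, 0, 2.4, 0, 0, 0, 0, 0, 3.2, 0, 0, 0, 0, 0, 4, 0, 0, 0, 0, 0, 4.8, 0, 0, 0, 0, 0, 5.6, 0, 0, 0, 0, 0, 6.4, 0, 0, 0, 0, 0, 7.2, 0, 0, 0, 0, 0, 8]

```text
t: 14.1
tcp_pos: [0.6485, -0.0696, 0.1267]
tool_rot: [0.456, 0.89, 0.001, 0.001]
force: [2.1, 6.2, 3.7]
finger_gap: 0.148
gripper_force: 68.7
```

```bash
python3 r.py
```

```text
[[125.713   0.318   2.084   6.186   3.67 ]
 [125.685   0.281   3.177   5.95    3.408]
 [125.717   0.311   2.524   5.717   3.704]
 [125.72    0.218   2.813   6.594   4.111]
 [125.721   0.255   3.4     6.209   3.133]]
t 14.3 mean [125.711   0.277   2.799   6.131   3.605] tau6 0.232 gap 0.1462188968164519 q6 -0.9030414663666269
```

Call:
step_arm:
  commands: [0, 0, 0, 0, 0, 0.8, 0, 0, 0, 0, 0, 1.6, 0, 0, 0, 0, 0, 2.4, 0, 0, 0, 0, 0, 3.2, 0, 0, 0, 0, 0, 4, 0, 0, 0, 0, 0, 4.8, 0, 0, 0, 0, 0, 5.6, 0, 0, 0, 0, 0, 6.4, 0, 0, 0, 0, 0, 7.2, 0, 0, 0, 0, 0, 8]

```text
t: 15.35
tcp_pos: [0.6487, -0.0695, 0.1267]
tool_rot: [0.517, 0.856, 0.001, 0.001]
force: [2.8, 6.0, 3.7]
finger_gap: 0.147
gripper_force: 68.7
```

```bash
python3 r.py; python3 r.py|tail -1
```

```text
[[117.724   0.427   2.76    5.988   3.749]
 [117.696   0.38    3.633   6.917   4.059]
 [117.728   0.3     3.059   6.249   4.116]
 [117.727   0.328   3.712   5.895   2.746]
 [117.725   0.326   2.735   6.374   3.134]]
t 15.55 mean [117.72    0.352   3.18    6.285   3.561] tau6 0.271 gap 0.1510270218661523 q6 -0.7634942069262663
t 15.8 mean [117.728   0.299   3.068   6.29    3.868] tau6 0.273 gap 0.14900155790261385 q6 -0.763495391620992
```

The tau6 readings at rest are 0.15, 0.15, 0.23 and 0.27. The 0.06 step plus slope puts contact at a heading of about 130.5°, so the target is about 110.5°.

Call:
step_arm:
  commands: [0, 0, 0, 0, 0, 0.7, 0, 0, 0, 0, 0, 1.4, 0, 0, 0, 0, 0, 2.1, 0, 0, 0, 0, 0, 2.8, 0, 0, 0, 0, 0, 3.5, 0, 0, 0, 0, 0, 4.2, 0, 0, 0, 0, 0, 4.9, 0, 0, 0, 0, 0, 5.6, 0, 0, 0, 0, 0, 6.3, 0, 0, 0, 0, 0, 7]

```text
t: 16.85
tcp_pos: [0.6488, -0.0694, 0.1267]
tool_rot: [0.568, 0.823, 0.001, 0.001]
force: [2.7, 6.6, 3.3]
finger_gap: 0.148
gripper_force: 68.7
```

```bash
python3 r.py; python3 r.py|tail -1
```

```text
[[110.738   0.402   2.709   6.645   3.335]
 [110.712   0.382   4.053   6.089   3.87 ]
 [110.737   0.302   3.026   5.904   4.636]
 [110.739   0.368   3.447   6.494   3.212]
 [110.738   0.3     3.239   6.397   3.686]]
t 17.05 mean [110.733   0.351   3.295   6.306   3.748] tau6 0.314 gap 0.14407101695474997 q6 -0.6414897346095529
t 17.3 mean [110.739   0.31    3.311   6.425   3.686] tau6 0.315 gap 0.14809369097938235 q6 -0.641517347475044
```

Call:
step_arm:
  commands: [0, 0, 0, 0, 0, 0, 0, 0, 0, 0, 0, 0, 0, 0, 0, 0, 0, 0, 0, 0, 0, 0, 0, 0, 0, 0, 0, 0, 0, 0, 0, 0, 0, 0, 0, 0, 0, 0, 0, 0, 0, 0, 0, 0, 0, 0, 0, 0, 0, 0, 0, 0, 0, 0, 0, 0, 0, 0, 0, 0]
  jaw: 100

```text
t: 18.35
tcp_pos: [0.6477, -0.0704, 0.1262]
tool_rot: [0.569, 0.822, 0.0, 0.0]
force: [-0.5, -0.3, 0.2]
finger_gap: 1.003
gripper_force: 0.0
```

Call:
step_arm:
  commands: [0, 0, -0.01, 0, 0, 0, 0, 0, -0.03, 0, 0, 0, 0, 0, -0.05, 0, 0, 0, 0, 0, -0.07, 0, 0, 0, 0, 0, -0.09, 0, 0, 0, 0, 0, -0.11, 0, 0, 0, 0, 0, -0.125, 0, 0, 0, 0, 0, -0.13, 0, 0, 0, 0, 0, -0.13, 0, 0, 0, 0, 0, -0.13, 0, 0, 0]

```text
t: 19.35
tcp_pos: [0.6472, -0.0703, 0.2556]
tool_rot: [0.569, 0.822, 0.0, -0.001]
force: [-0.1, -0.1, 0.2]
finger_gap: 1.001
gripper_force: 0.0
```

Run:
```python
from h import *
st();d=shot("wrist");cv2.imwrite("pics/w3.png",cv2.resize(d["pixels"][60:280,180:460],None,fx=2.7,fy=2.7,interpolation=cv2.INTER_CUBIC))
```

```text
t 19.35 press -0.0019 -0.0017 0.2556 head 110.61 F [-0.1  -0.12  0.16] M [ 0.001 -0.046  0.034] gap 1.001 gf 0.0 q6 -0.6396553861647853
```

View pics/w3.png

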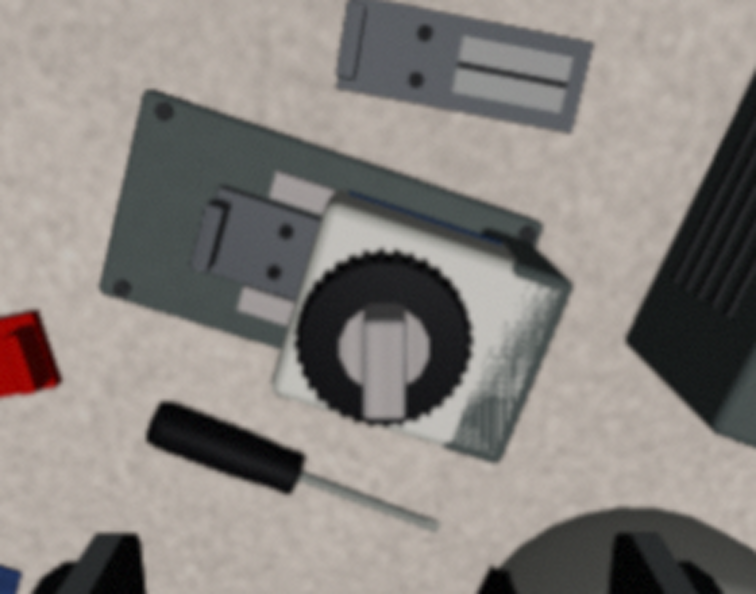

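The bar, at (384,365), is still aligned with the tool at the set angle. The cassette tab at (212,235) sits home with the cassette's rear close to the rail ends. Driver and spare are undisturbed, and the gripper is clear.

```bash
python3 -c "
from station import manip
print(manip.sign_off())"
```

```text
the job is handed in; nothing more can be done
None
```

The cassette is pushed home against the back stop, and the inner knob is turned clockwise about 19–20° past the point where the foot met it. Wrist torque stayed under the ring's 0.50 N m hold, but I didn't measure the ring itself. The gripper is clear, no other object was touched, and the job was handed in at about 19.4 s.

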